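# Slide the freshly painted model house onto the narrow drying block

## Robot

A 6-joint arm with a two-finger parallel gripper is mounted at the origin on the work surface. World frame = base frame: x ahead of the robot, y to its left, z up, the work surface at z = 0. Lengths are in mm, angles in rad, forces in N, time in s.
With the tool pointing down it reaches from about 350 to 975 mm from the base axis. Payload 7.1 kg.
Tool frame: the origin (TCP) lies midway between the tips of the shut fingers; the grasp point (between the pads) lies 19 mm behind it; z points along the fingers, y is the line along which they close (so a half turn about z gives the same grasp; the last joint's range is limited). The gripper opens to 88 mm and grips with 3 to 60 N. Pads are 20 mm wide; open, the fingers measure 115 mm over their backs; the gripper's body (75 mm by 178 mm) begins 61 mm behind the grasp point.
Start: joints at [-1.272, 0.423, 1.63, -0, 1.089, -0.019], TCP at [195.316, -593.68, 222.675] pointing down, gripper open.
Joint ranges: [-3, 3], [-0.9, 2.11], [0.09, 2.58], [-1.31, 4.45], [0.11, 2.69], [-2.54, 2.54]. Speed limits (rad/s): [2.39, 2.39, 3.01, 3.14, 3.14, 3.14].

## Interface

Orientations are given as a rotation vector (axis times angle).
In Python, from workcell import ctrl gives the robot as it stands.
- The arm moves only by the shell command python3 -m pendant 'ROWS'. ROWS is a JSON object of lists of equal length, an entry for each row: "grip": the opening, from -1 (shut) to 1 (fully open); "linear": the shift along the tool's x, y, z in mm, a list of three; "angular": the turn, a rotation vector about the tool's x, y, z in rad, a list of three. In form: {"grip": [grip, ...], "linear": [[tx, ty, tz], ...], "angular": [[ax, ay, az], ...]}. A call has 1 to 12 rows; each row shifts and turns the commanded pose from where the row before left it, along the tool's axes as they then stand; what a row does not reach is not made up. A row lasts 1/12 s, in which the tool goes at most 41.7 mm and 7.16 degrees, less where a joint would pass 70% of its speed; a pose out of reach is approached as far as the arm can. A call with a gripper value outside its range is refused whole. The fingers move at their own pace and stop on an object; the grip force is fixed at half the most. Time passes only in rows, so rows that do not move let the fingers close. It gives the time, the measured TCP pose, the force, the opening and the grip force at its end, in the units of the state.
- ctrl.get_obs(): the state, without advancing time (a new reading comes with each control period).
- ctrl.get_image(name): name is "side" or "top"; returns the picture (480x640x3 uint8, red, green, blue); there is no depth.
- ctrl.camera_params(name): a dict with "vfov" (degrees; the focal length in pixels is half the picture's height over the tangent of half this angle, whatever the lens; pixels are square), "cx", "cy" (the principal point, pixels), "R" (3x3) and "t" (3): a world point X has camera coordinates R X + t. Camera axes: x right, y down, z forward; pixel columns grow to the right and rows downward; lengths in mm; the calibration is good to about 2 mm. A picture is of the moment at which its call begins. camera_params takes no time and is no camera call.
- ctrl.close_job(): hands the job in; it is judged then, once.
The state is a dict: "t": time; "qpos": joint angles; "qvel": joint speeds; "joint_torque": joint torques, N m; "ee_pos": TCP position; "orientation": TCP orientation; "ft_force": force on the tool from outside, world axes, zero at the start; "moment": the same for the moment, N m; "width": finger opening in mm; "grasp_force": force on a finger pad.
Only numpy, scipy, OpenCV 4.12 (cv2) and the standard library are available. Lean on these libraries where they do the work, as an engineer would, in place of code of your own. Each camera call takes 0.05 s, during which the arm holds its last target. There are 200 camera calls.

## Task

The little card house is freshly painted, so do not touch the house and do not lift the model: push its wooden base board off the white work stand, across the gap and onto the narrow wooden block of the drying lamp, passing between the two posts. Leave it lying flat and at rest with the board squarely centred over the block, overhanging it evenly at both ends, clear of the work stand, and do not disturb the paint pot on the stand or the glue bottle, tape, cup and paint jar around it.

Things in the scene. Friction and masses are not known exactly. Their poses are not given: they have to be found in the camera images.
- model: Plywood base board 100 mm (its x) by 130 mm (its y) by 18 mm thick with a small card house glued in its middle; 0.16 to 0.26 kg, balanced at its middle. Origin: centre of the board's underside; z up. Starts lying loose on the work stand, its y axis toward the drying block (turned up to 0.25 rad from the stand's y); it slides when the board's end is pushed.
- house: Card house fixed on the model's board, not to be touched: walls 46 mm (x) by 56 mm (y), roof 58 mm by 64 mm, top 62 mm above the board. 33 mm of bare board lie before and behind the roof along y. Origin: centre of its floor, 18 mm above the model's origin, same axes.
- stand: White-topped work stand, fixed: flat top 250 mm (its x) by 210 mm (its y), top 80 mm above the table; plywood side panels. Origin on the table under its centre; its +y axis points toward the drying block.
- stand_edge (a point): Middle of the stand top's edge that faces the drying block, at the height of the stand's top; axes of the stand.
- block_top (a point): Centre of the top of the drying block: plywood, fixed, 140 mm along its x, only 60 mm along its y, the direction of travel; top 77 mm above the table, 3 mm lower than the stand's top. Its y axis points away from the stand (within 0.06 rad of the stand's y). An open gap of about 45 to 57 mm separates the block from the stand.
- lamp_bar (a point): Centre of the underside of the lamp bar over the block, 101 mm above the block's top and 20 mm past its middle (+y). The bar is 176 mm (x) by 24 mm (y) by 22 mm high, with a white strip 2 mm below it, on two aluminium posts 12 mm (x) by 16 mm (y) at x = -80 and +80 mm, 148 mm clear between them. Fixed; axes of the block.
- paint_pot: Bystander on the work stand: closed white pot, diameter 32 mm, 42 mm high, near the stand's edge on its +x side. Origin: centre of its underside.
- glue: Bystander: white glue bottle, diameter 52 mm, 150 mm high, on the robot's right. Origin: centre of its underside.
- tape: Bystander: flat-lying roll of tape, diameter 90 mm, 24 mm high, on the robot's right. Origin: centre of its underside.
- water_cup: Bystander: clear empty cup, rim diameter 72 mm, 90 mm high, on the robot's left. Origin: centre of its underside.
- paint_jar: Bystander: yellow paint jar, diameter 68 mm, 85 mm high, on the robot's left. Origin: centre of its underside.
Not all that is in view belongs to the job. Leave any red look-alike of the model alone.

How it is judged:
By the outcome, as a careful person would: the job done as asked, in the order asked, and still so for the second after the job is handed in, with the robot touching nothing.
It also fails if it takes over 40 s, if anything falls off the work surface, if the arm or the gripper's body presses on something with over 40 N, if the wrist force passes 120 N, or if a joint passes its speed limit or range.

## Working session

There is one attempt and no reset: what is moved stays moved. The work goes in short steps, Python scripts to look and compute and a shell command to move; the robot and the scene stay as the last step left them, time stands still between calls to the robot, and variables do not carry over. Pictures are saved under pics/ and viewed, at most 10 in all, crops included, and the job is handed in when it is done.

```bash
mkdir -p pics; ls
python3 - <<'E'
from workcell import ctrl
import cv2
for n in("top","side"):
    cv2.imwrite(f"pics/{n}0.png",ctrl.get_image(n)[:,:,::-1]); p=ctrl.camera_params(n); print(n,p)
print(ctrl.get_obs())
E
```

```text
pics
top {'vfov': 44.9845633439863, 'cx': 314.8123197032536, 'cy': 240.91444290137457, 'R': array([[ 0.03116441, -0.999508  , -0.00354172],
       [-0.97658538, -0.02969468, -0.21307092],
       [ 0.21286092,  0.01009902, -0.97703032]]), 't': array([ -25.66449062,  555.75171413, 1451.68014454])}
side {'vfov': 57.81677914021669, 'cx': 325.34174962336533, 'cy': 234.0857169666856, 'R': array([[-0.73222309, -0.68106154, -0.00212782],
       [-0.38753369,  0.41921043, -0.82102391],
       [ 0.56005981, -0.60034806, -0.57088985]]), 't': array([367.12056611, 330.27142723, 875.10748796])}
{'t': 0.1, 'qpos': array([-1.27201835e+00,  4.23759115e-01,  1.63058538e+00,  1.91622342e-05,
        1.08860684e+00, -1.90269053e-02]), 'qvel': array([ 0.00063241, -0.00249023, -0.0012066 , -0.00069345, -0.00195792,
        0.0006839 ]), 'joint_torque': array([ 4.93694370e-04, -5.45613742e+01, -2.74325556e+01,  6.44949102e-02,
        1.88252743e-02, -4.45154603e-05]), 'ee_pos': array([ 195.17020421, -593.22844661,  221.99382633]), 'orientation': array([-3.10068486e+00, -4.96881510e-01,  2.71035064e-04]), 'ft_force': array([-1.12540372, -0.2697439 ,  0.3870488 ]), 'moment': array([ 0.0310915 , -0.02594644,  0.03994144]), 'grasp_force': 0.0, 'width': 87.8468387206448}
```

View pics/top0.png

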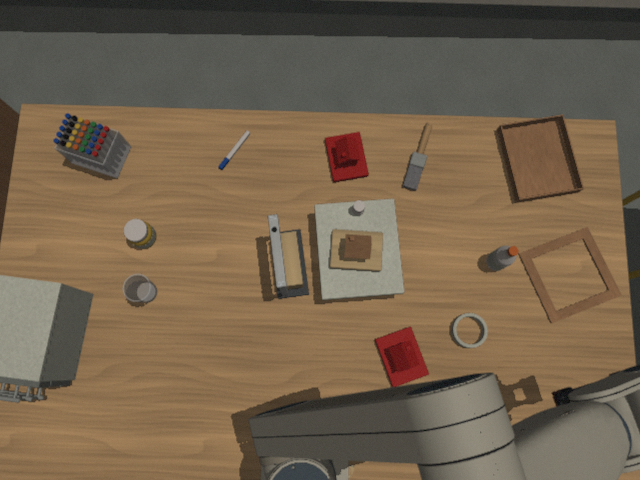

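View pics/side0.png

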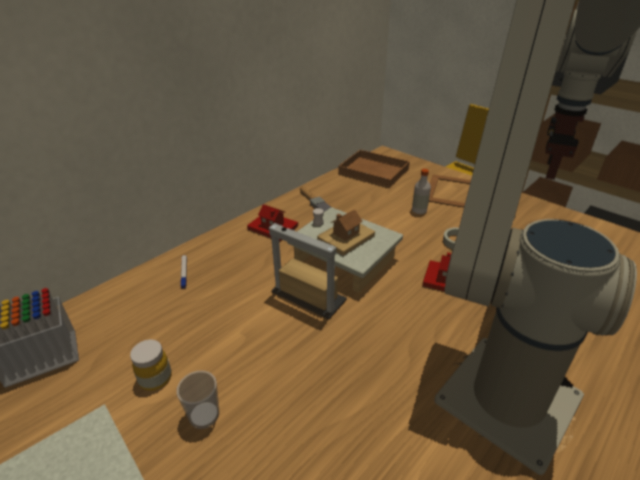

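The top view shows the stand at about (358,249) with the board and house at (357,250), the pot at (359,208), and the lamp block at (291,262) with its bar at (278,250). Travel is image-left, roughly world +y. The side view shows the same layout from beyond the lamp. I'll enlarge both around the stand.

Run:
```python
import cv2,numpy as np
a=cv2.imread("pics/top0.png")[185:315,255:415]; b=cv2.imread("pics/side0.png")[195:325,255:415]
cv2.imwrite("pics/z0.png",cv2.resize(a,None,fx=5,fy=4.6,interpolation=cv2.INTER_CUBIC) if 0 else cv2.resize(a,(736,598),interpolation=cv2.INTER_CUBIC))
cv2.imwrite("pics/z1.png",cv2.resize(b,(736,598),interpolation=cv2.INTER_CUBIC))
```

```text
(no output)
```

View pics/z0.png

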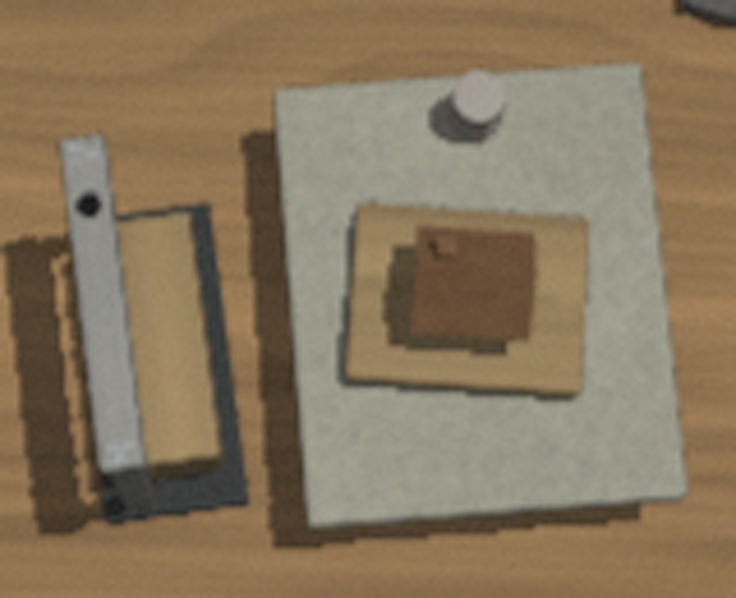

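View pics/z1.png

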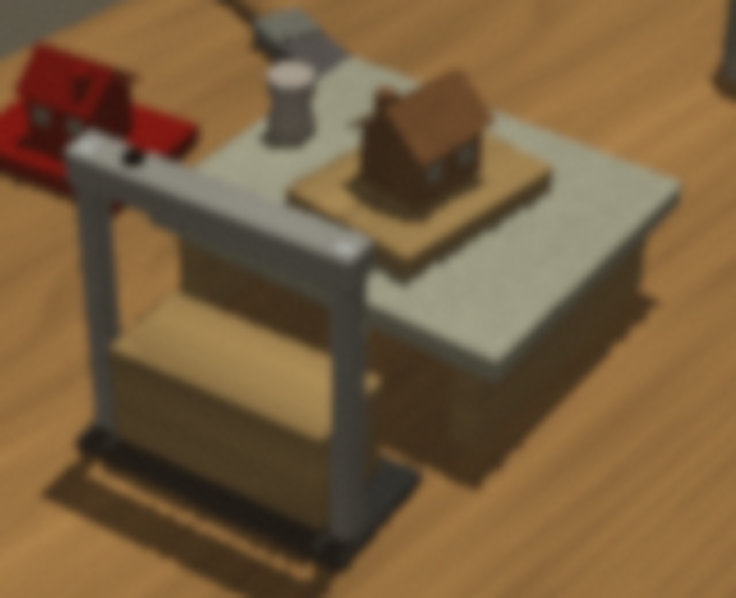

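The enlargement (scale 4.6, offset 255,185) gives clear corners:
- **Stand:** about (277,91), (640,66), (686,495), (310,526).
- **Board:** (357,204), (588,215), (581,392), (345,380).
- **Lamp bar top:** (60,140), (103,135), (143,466), (100,472).
- **Block's near top edge:** (190,210) to (218,460).

Next I'll fit these by mask and convert them to world positions.

```bash
cat > h.py <<'E'
import cv2,numpy as np
from workcell import ctrl
def cast(n,px,z):
    p=ctrl.camera_params(n); f=240/np.tan(np.radians(p["vfov"]/2)); px=np.atleast_2d(px).astype(float)
    d=np.c_[(px[:,0]-p["cx"])/f,(px[:,1]-p["cy"])/f,np.ones(len(px))]@p["R"]; c=-p["R"].T@p["t"]
    return (c+d*((z-c[2])/d[:,2])[:,None])[:,:2]
def proj(n,X):
    p=ctrl.camera_params(n); f=240/np.tan(np.radians(p["vfov"]/2)); c=np.atleast_2d(X)@p["R"].T+p["t"]
    return c[:,:2]/c[:,2:]*f+[p["cx"],p["cy"]]
def rect(n,mask,z,show=""):
    """largest blob -> outline cast on plane z -> min area rectangle (centre,size,angle)"""
    cs,_=cv2.findContours(mask,cv2.RETR_EXTERNAL,cv2.CHAIN_APPROX_NONE)
    c=max(cs,key=cv2.contourArea)[:,0]
    w=cast(n,c,z); r=cv2.minAreaRect(w.astype(np.float32))
    print(show,np.round(r[0],1),np.round(r[1],1),"deg",round(r[2],2)); return r,c
E
cat > m.py <<'E'
from h import *
a=cv2.imread("pics/top0.png"); hsv=cv2.cvtColor(a,cv2.COLOR_BGR2HSV); H,S,V=cv2.split(hsv)
P=lambda q:(np.array(q)/4.6+[255,185]-.39)
for nm,q in dict(stand=(450,470),board=(370,300),board2=(560,300),roof=(470,290),bar=(85,300),block=(170,330),table=(650,570),shad=(260,300)).items():
    x,y=P(q).astype(int); print(nm,hsv[y,x])
np.set_printoptions(suppress=True,precision=1)
for nm,q,z in(("stand",[(277,91),(640,66),(686,495),(310,526)],80),("board",[(357,204),(588,215),(581,392),(345,380)],98),
  ("bar",[(60,140),(103,135),(143,466),(100,472)],200),("blk",[(115,218),(190,210),(218,460),(143,468)],77),("pot",[(480,98)],122),("roof",[(417,226),(536,235),(530,342),(412,335)],140)):
    w=cast("top",P(q),z); print(nm,w.tolist(),"c",w.mean(0),"L",np.linalg.norm(np.roll(w,-1,0)-w,axis=1))
E
python3 m.py
```

```text
stand [ 30  25 154]
board [ 19  98 151]
board2 [ 19  96 154]
roof [ 16 112 105]
bar [ 24   9 137]
block [ 19  98 161]
table [ 16 117 144]
shad [ 15 108  78]
stand [[649.3293925813368, -5.75399757857808], [670.2705326695492, -211.3314680789836], [426.3349603909143, -237.06106558718915], [402.97740665607375, -31.499989891448205]] c [ 537.2 -121.4] L [206.6 245.3 206.9 247.7]
board [[580.5265464624479, -52.35921740173595], [578.1421275122896, -180.41979325835322], [478.71283041876546, -177.22881173236917], [481.4140187970909, -48.25216166107139]] c [ 529.7 -114.6] L [128.1  99.5 129.   99.2]
bar [[585.4238243576075, 104.35762565367853], [588.7746084130026, 82.19626216774978], [416.8249600542679, 54.23183213373742], [413.11577634458865, 75.78877316206857]] c [501.   79.1] L [ 22.4 174.2  21.9 174.7]
blk [[573.3603209736975, 83.02986451380568], [579.2590313628516, 41.04572274784024], [438.19460842750885, 20.21712480993458], [432.4913511388424, 61.36680390672954]] c [505.8  51.4] L [ 42.4 142.6  41.5 142.5]
pot [[636.7428240378978, -118.02640492537711]] c [ 636.7 -118. ] L [0.]
roof [[559.2495676259157, -84.05759152527787], [556.2292069287835, -148.01818267299365], [497.7106335505071, -145.4388218132348], [499.5850182375995, -82.58625949610071]] c [ 528.2 -115. ] L [64.  58.6 62.9 59.7]
```

Recovered sizes match the given ones (board 128.5×99, block length 142, bar 174×22, gap about 51), and the block centre from its near edge agrees with the one from the bar.

| Item | Centre (mm) | Angle (rad) |
|---|---|---|
| Board | (529.7, -114.6) | -0.028 |
| Target | (504.1, 59.8) | 0.155 |

I'll push the board's rear end with two parted fingers, so the contact stays square. First I'll carry the tool over, behind the board.

```bash
python3 - <<'E'
from h import *
print(cast("top",[513,251],150),cast("top",[470,331],24),cast("top",[402,357],18))
E
python3 -m pendant '{"grip":[0.2,0.2,0.2,0.2,0.2,0.2,0.2,0.2,0.2,0.2,0.2,0.2],"linear":[[15,-9,0],[29,-18,0],[29,-18,0],[29,-18,0],[29,-18,0],[29,-18,0],[29,-18,0],[29,-18,0],[29,-18,0],[29,-18,0],[29,-18,0],[29,-18,0]],"angular":[[0,0,0],[0,0,0],[0,0,0],[0,0,0],[0,0,0],[0,0,0],[0,0,0],[0,0,0],[0,0,0],[0,0,0],[0,0,0],[0,0,0]]}'
```

```text
[[ 526.17595633 -492.88239872]] [[ 338.39737424 -415.95610838]] [[ 267.22625266 -241.42339495]]
t: 1.1
ee_pos: [448.6, -290.2, 222.6]
orientation: [-3.102, -0.497, 0.0]
ft_force: [0.7, 0.0, -0.2]
width: 52.9
grasp_force: 0.0
```

```bash
python3 -m pendant '{"grip":[0.2,0.2,0.2,0.2,0.2,0.2,0.2,0.2,0.2,0.2,0.2,0.2],"linear":[[0,0,0],[0,0,0],[0,0,0],[0,0,0],[0,0,0],[0,0,0],[0,0,0],[0,0,0],[0,0,0],[0,0,0],[0,0,0],[0,0,0]],"angular":[[0,0,-0.111],[0,0,-0.111],[0,0,-0.111],[0,0,-0.111],[0,0,-0.111],[0,0,-0.111],[0,0,-0.111],[0,0,-0.111],[0,0,-0.111],[0,0,-0.111],[0,0,-0.113],[0,0,0]]}'
cat > st.py <<'E'
from h import *
from scipy.spatial.transform import Rotation as Ro
def tool():
    o=ctrl.get_obs(); R=Ro.from_rotvec(o["orientation"]).as_matrix(); return o["ee_pos"],np.arctan2(R[1,1],R[0,1]),R
if __name__=="__main__":
    p,th,R=tool(); print(p.round(1),"th",round(th,4),"tilt",R[:2,2].round(4))
E
python3 st.py
```

```text
t: 2.1
ee_pos: [447.7, -291.7, 222.5]
orientation: [-2.249, -2.192, -0.0]
ft_force: [-0.4, 1.3, 0.2]
width: 52.7
grasp_force: 0.0
[ 447.7 -291.7  222.5] th -0.0257 tilt [-0.0005  0.0005]
```

```bash
python3 -m pendant '{"grip":[0.2,0.2,0.2,0.2,0.2,0.2,0.2,0.2,0.2,0.2,0.2,0.2],"linear":[[20,17,0],[26,22,0],[26,22,0],[20,16,0],[0,0,20],[0,0,30],[0,0,30],[0,0,25],[0,0,16],[0,0,10],[0,0,5],[0,0,0]],"angular":[[0,0,0],[0,0,0],[0,0,0],[0,0,0],[0,0,0],[0,0,0],[0,0,0],[0,0,0],[0,0,0],[0,0,0],[0,0,0],[0,0,0]]}'; python3 st.py
python3 - <<'E'
from h import *
a=ctrl.get_image("top")[:,:,::-1][150:330,255:455];b=ctrl.get_image("side")[:,:,::-1][195:325,255:415]
cv2.imwrite("pics/a1.png",np.hstack([cv2.resize(a,(400,360),interpolation=cv2.INTER_CUBIC),cv2.resize(b,(400,360),interpolation=cv2.INTER_CUBIC)]))
E
```

```text
t: 3.1
ee_pos: [527.2, -202.6, 86.0]
orientation: [-2.255, -2.185, 0.001]
ft_force: [0.8, -0.5, 0.4]
width: 52.6
grasp_force: 0.0
[ 527.2 -202.6   86. ] th -0.0314 tilt [-0.0013  0.0006]
```

View pics/a1.png

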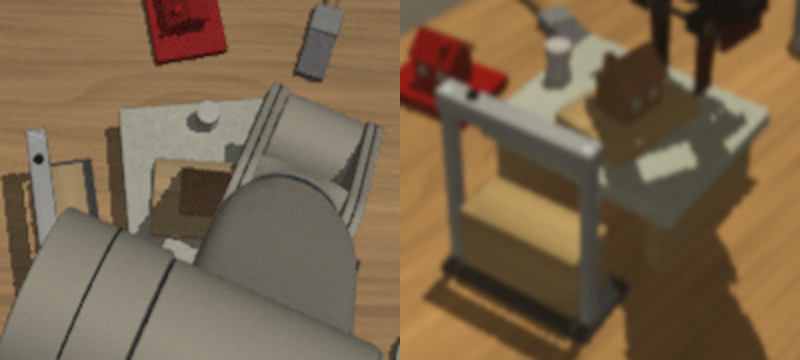

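The fingers are down behind the board's rear end, clear of it, with the house untouched. The arm hides part of the top view, while the side view stays clear. I'll make contact and begin the curved push.

```bash
python3 -m pendant '{"grip":[0.2,0.2,0.2,0.2,0.2,0.2,0.2,0.2,0.2,0.2,0.2,0.2],"linear":[[2.6,0,0],[2.6,0,0],[2.6,0,0],[2.6,0,0],[2.6,0,0],[3,0.7,0],[3,0.7,0],[3,0.7,0],[3,0.7,0],[3,0.7,0],[3,0.7,0],[3,0.7,0]],"angular":[[0,0,0],[0,0,0],[0,0,0],[0,0,0],[0,0,0],[0,0,-0.0093],[0,0,-0.0093],[0,0,-0.0093],[0,0,-0.0093],[0,0,-0.0093],[0,0,-0.0093],[0,0,-0.0093]]}'; python3 st.py; python3 -m pendant '{"grip":[0.2,0.2,0.2,0.2,0.2,0.2,0.2,0.2,0.2,0.2,0.2,0.2],"linear":[[3,0.7,0],[3,0.7,0],[3,0.7,0],[3,0.7,0],[3,0.7,0],[3,0.7,0],[3,0.7,0],[3,0.7,0],[3,0.7,0],[3,0.7,0],[2,0.5,0],[0,0,0]],"angular":[[0,0,-0.0093],[0,0,-0.0093],[0,0,-0.0093],[0,0,-0.0093],[0,0,-0.0093],[0,0,-0.0093],[0,0,-0.0093],[0,0,-0.0093],[0,0,-0.0093],[0,0,-0.0093],[0,0,-0.0093],[0,0,0]]}'; python3 st.py
python3 - <<'E'
from h import *
a=ctrl.get_image("top")[:,:,::-1][150:330,255:455];b=ctrl.get_image("side")[:,:,::-1]; cv2.imwrite("pics/s2.png",b); b=b[195:325,255:415]
cv2.imwrite("pics/a2.png",np.hstack([cv2.resize(a,(400,360),interpolation=cv2.INTER_CUBIC),cv2.resize(b,(400,360),interpolation=cv2.INTER_CUBIC)]))
E
```

```text
t: 4.2
ee_pos: [533.1, -168.8, 86.7]
orientation: [2.181, 2.261, -0.0]
ft_force: [0.6, -1.9, 1.5]
width: 52.4
grasp_force: 1.0
[ 533.1 -168.8   86.7] th 0.0361 tilt [ 0. -0.]
t: 5.2
ee_pos: [537.7, -136.0, 86.6]
orientation: [-2.062, -2.369, -0.0]
ft_force: [-0.5, -0.2, 0.7]
width: 52.7
grasp_force: 0.0
[ 537.7 -136.    86.6] th 0.1384 tilt [-0.0004  0.0004]
```

View pics/a2.png

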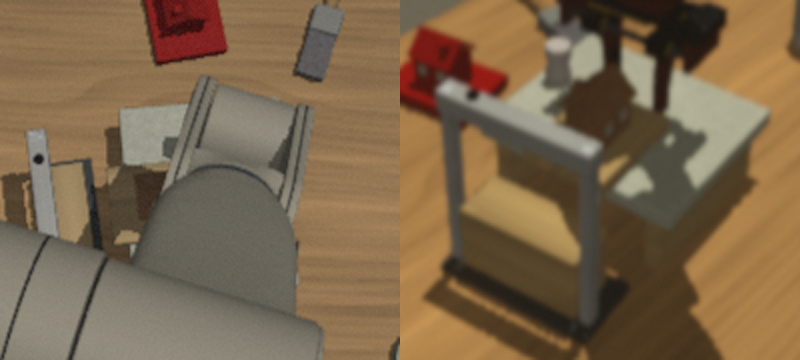

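The board has turned square with the tool and is still on the stand. The pot and house look fine. The arm hides the top view, so I'll back straight away from the board for one clean measurement before the crossing.

```bash
python3 -m pendant '{"grip":[0.2,0.2,0.2,0.2,0.2,0.2,0.2,0.2,0.2],"linear":[[-5,0,0],[-15,0,0],[-30,0,0],[-38,0,0],[-38,0,0],[-38,0,0],[-30,0,0],[-6,0,0],[0,0,0]],"angular":[[0,0,0],[0,0,0],[0,0,0],[0,0,0],[0,0,0],[0,0,0],[0,0,0],[0,0,0],[0,0,0]]}'; python3 st.py
python3 - <<'E'
from h import *
a=ctrl.get_image("top")[:,:,::-1]; cv2.imwrite("pics/t3.png",a); cv2.imwrite("pics/s3.png",ctrl.get_image("side")[:,:,::-1])
cv2.imwrite("pics/a3.png",cv2.resize(a[185:315,255:415],(736,598),interpolation=cv2.INTER_CUBIC))
E
```

```text
t: 6.05
ee_pos: [565.0, -338.0, 86.5]
orientation: [2.067, 2.364, 0.0]
ft_force: [-0.5, 0.1, -0.2]
width: 52.4
grasp_force: 0.0
[ 565.  -338.    86.5] th 0.1338 tilt [ 0.0007 -0.0006]
```

View pics/a3.png

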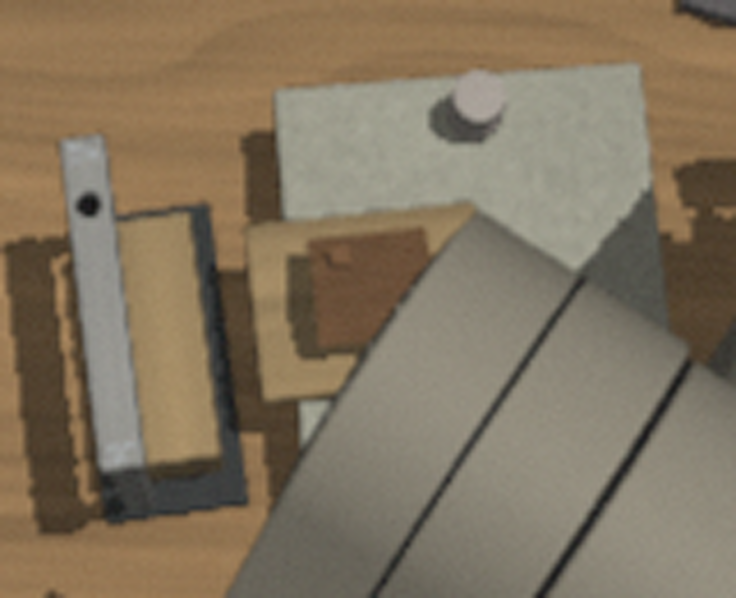

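Three board corners are visible, front (248,228) and (266,402), and rear +x at about (473,204) beside the arm. Cast to board-top height:

Run:
```python
from h import *
np.set_printoptions(suppress=True,precision=2)
P=lambda q:(np.array(q)/4.6+[255,185]-.39)
w=cast("top",P([(248,228),(266,402),(473,204)]),98); print(w, np.linalg.norm(w[0]-w[1]),np.linalg.norm(w[0]-w[2]))
e=w[0]-w[1]; th1=np.arctan2(e[1],e[0]); d=w[0]-w[2]; th2=np.arctan2(-d[0],d[1]); print(th1,th2)
th=(th1+th2)/2; h=np.array([-np.sin(th),np.cos(th)]); C=(w[0]+w[1])/2-64.5*h; print("C",C, "rem",np.array([504.1,59.8])-C)
hc=np.array([-np.sin(.155),np.cos(.155)]); yc=np.array([np.cos(.155),np.sin(.155)]); r=np.array([504.1,59.8])-C; print("fwd,right",r@hc,r@yc)
print("contact tcp", C-75*h, "tcp now rel", np.array([565,-338])-C)
```

```text
[[ 565.04    7.62]
 [ 467.93   -5.46]
 [ 582.48 -116.66]] 97.98748473211214 125.49391192708104
0.1339308361810414 0.13940330476361193
C [525.27 -62.82] rem [-21.17 122.62]
fwd,right 124.41955941426262 -1.9875629497764682
contact tcp [ 535.49 -137.12] tcp now rel [  39.73 -275.18]
```

The board is at C = (525.3, -62.8), angle 0.137, as predicted. From there it needs 124 mm forward, 2 mm to −x and +0.018 rad. I'll return to contact and push about 114 mm, stopping 10 mm short.

```bash
python3 -m pendant '{"grip":[0.2,0.2,0.2,0.2,0.2,0.2,0.2,0.2,0.2,0.2,0.2,0.2],"linear":[[8,-0.3,0],[18,-0.3,0],[33,-0.3,0],[38,-0.3,0],[38,-0.3,0],[33,-0.3,0],[18,-0.3,0],[7,-0.2,0],[3,0,0],[3,0,0],[2,0,0],[2,0,0]],"angular":[[0,0,0],[0,0,0],[0,0,0],[0,0,0],[0,0,0],[0,0,0],[0,0,0],[0,0,0],[0,0,0],[0,0,0],[0,0,0],[0,0,0]]}'; python3 st.py;  python3 -m pendant '{"grip":[0.2,0.2,0.2,0.2,0.2,0.2,0.2,0.2,0.2,0.2,0.2,0.2],"linear":[[3,0.2,0],[3,0.2,0],[3,0.2,0],[3,0.2,0],[3,0.2,0],[3,0.2,0],[3,0.2,0],[3,-0.1,0],[3,-0.1,0],[3,-0.1,0],[3,-0.1,0],[3,-0.1,0]],"angular":[[0,0,-0.0026],[0,0,-0.0026],[0,0,-0.0026],[0,0,-0.0026],[0,0,-0.0026],[0,0,-0.0026],[0,0,-0.0026],[0,0,0],[0,0,0],[0,0,0],[0,0,0],[0,0,0]]}'; python3 st.py
```

```text
t: 7.15
ee_pos: [535.6, -134.8, 86.9]
orientation: [2.064, 2.367, 0.0]
ft_force: [-0.4, -1.1, 1.2]
width: 53.0
grasp_force: 0.8
[ 535.6 -134.8   86.9] th 0.1367 tilt [ 0.0009 -0.0006]
t: 8.15
ee_pos: [530.6, -97.9, 86.7]
orientation: [2.042, 2.387, -0.0]
ft_force: [-0.1, -2.7, 2.1]
width: 53.2
grasp_force: 1.0
[530.6 -97.9  86.7] th 0.1557 tilt [-0. -0.]
```

```bash
python3 -m pendant '{"grip":[0.2,0.2,0.2,0.2,0.2,0.2,0.2,0.2,0.2,0.2,0.2,0.2],"linear":[[3,-0.07,0],[3,-0.07,0],[3,-0.07,0],[3,-0.07,0],[3,-0.07,0],[3,-0.07,0],[3,-0.07,0],[3,-0.07,0],[3,-0.07,0],[3,-0.07,0],[3,-0.07,0],[3,-0.07,0]],"angular":[[0,0,0],[0,0,0],[0,0,0],[0,0,0],[0,0,0],[0,0,0],[0,0,0],[0,0,0],[0,0,0],[0,0,0],[0,0,0],[0,0,0]]}'; python3 st.py;python3 -m pendant '{"grip":[0.2,0.2,0.2,0.2,0.2,0.2,0.2,0.2,0.2,0.2,0.2,0.2],"linear":[[3,-0.07,0],[3,-0.07,0],[3,-0.07,0],[3,-0.07,0],[3,-0.07,0],[3,-0.07,0],[3,-0.07,0],[3,-0.07,0],[3,-0.07,0],[3,-0.07,0],[2.5,-0.07,0],[2,0,0]],"angular":[[0,0,0],[0,0,0],[0,0,0],[0,0,0],[0,0,0],[0,0,0],[0,0,0],[0,0,0],[0,0,0],[0,0,0],[0,0,0],[0,0,0]]}'; python3 st.py
```

```text
t: 9.15
ee_pos: [523.9, -62.3, 86.5]
orientation: [-2.042, -2.387, 0.0]
ft_force: [-0.2, -0.7, 0.1]
width: 52.6
grasp_force: 0.4
[523.9 -62.3  86.5] th 0.1555 tilt [-0.0007  0.0003]
t: 10.15
ee_pos: [518.1, -28.5, 86.7]
orientation: [-2.042, -2.387, 0.0]
ft_force: [-0.4, -0.8, -0.4]
width: 52.9
grasp_force: 0.3
[518.1 -28.5  86.7] th 0.1556 tilt [-0.0001  0.    ]
```

```bash
python3 -m pendant '{"grip":[0.2,0.2,0.2,0.2,0.2,0.2,0.2,0.2,0.2,0.2,0.2,0.2],"linear":[[2,0,0],[2,0,0],[0,0,0],[-5,0,0],[-15,0,0],[-30,0,0],[-38,0,0],[-38,0,0],[-38,0,0],[-32,0,0],[-8,0,0],[0,0,0]],"angular":[[0,0,0],[0,0,0],[0,0,0],[0,0,0],[0,0,0],[0,0,0],[0,0,0],[0,0,0],[0,0,0],[0,0,0],[0,0,0],[0,0,0]]}'; python3 st.py
python3 - <<'E'
from h import *
a=ctrl.get_image("top")[:,:,::-1]; cv2.imwrite("pics/t4.png",a); b=ctrl.get_image("side")[:,:,::-1];cv2.imwrite("pics/s4.png",b)
A=cv2.resize(a[195:305,262:352],(450,550),interpolation=cv2.INTER_CUBIC);B=cv2.resize(b[215:325,255:325],(350,550),interpolation=cv2.INTER_CUBIC)
cv2.imwrite("pics/a4.png",np.hstack([A,B]))
E
```

```text
t: 11.15
ee_pos: [549.4, -229.0, 86.7]
orientation: [2.046, 2.383, 0.0]
ft_force: [-0.1, 0.3, 0.1]
width: 52.5
grasp_force: 0.0
[ 549.4 -229.    86.7] th 0.1521 tilt [ 0.0009 -0.0004]
```

View pics/a4.png

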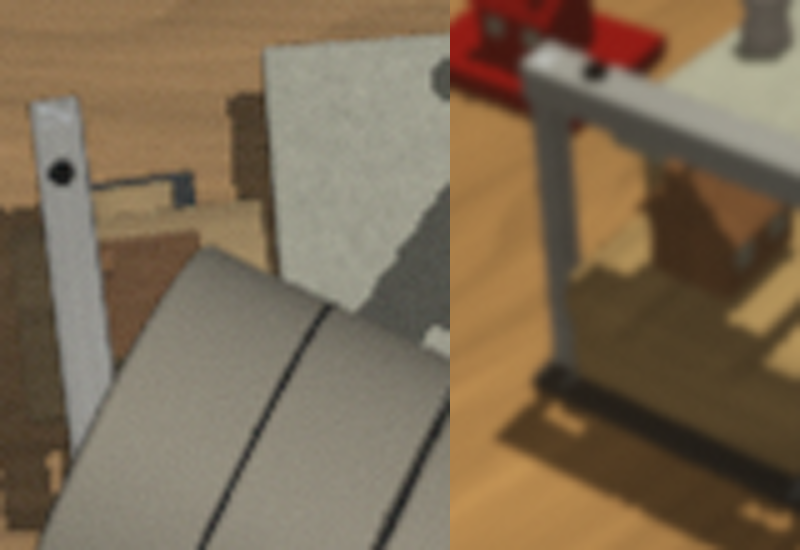

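In the top crop the board's rear end at (258,200) to (276,270) lies close beside the stand edge, and the forearm hides the rest. I need a clearer view, so I'll raise the arm and swing it away.

```bash
python3 -m pendant '{"grip":[0.2,0.2,0.2,0.2,0.2,0.2,0.2,0.2,0.2,0.2],"linear":[[-10,0,-20],[-10,0,-35],[-10,0,-35],[-15,-20,-10],[-20,-30,0],[-20,-30,0],[-20,-30,0],[-20,-30,0],[-20,-35,0],[0,0,0]],"angular":[[0,0,0],[0,0,0],[0,0,0],[0,0,0],[0,0,0],[0,0,0],[0,0,0],[0,0,0],[0,0,0],[0,0,0]]}'; python3 st.py
python3 - <<'E'
from h import *
a=ctrl.get_image("top")[:,:,::-1]; cv2.imwrite("pics/t5.png",a); b=ctrl.get_image("side")[:,:,::-1];cv2.imwrite("pics/s5.png",b)
A=cv2.resize(a[195:305,262:352],(450,550),interpolation=cv2.INTER_CUBIC);B=cv2.resize(b[215:325,255:325],(350,550),interpolation=cv2.INTER_CUBIC)
cv2.imwrite("pics/a5.png",np.hstack([A,B]))
E
```

```text
t: 12.08
ee_pos: [394.8, -397.8, 186.5]
orientation: [-2.043, -2.384, 0.002]
ft_force: [0.5, -0.3, -0.4]
width: 52.7
grasp_force: 0.0
[ 394.8 -397.8  186.5] th 0.1537 tilt [-0.0021  0.0003]
```

View pics/a5.png

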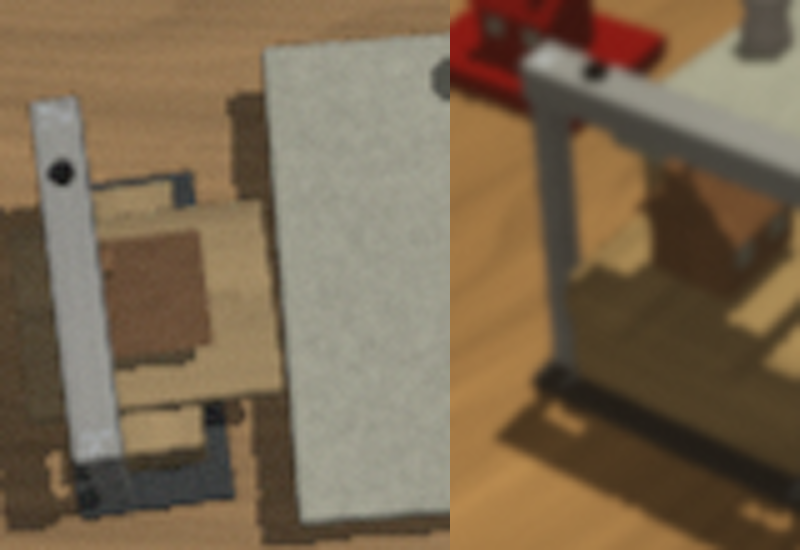

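Now it is clear: the rear corners are (263,198) and (282,388), the board top's sides run to the bar, and the block shows on both sides of the board. I'll compute the remaining push.

```bash
cat > rem.py <<'E'
from h import *
import sys
np.set_printoptions(suppress=True,precision=2)
P=lambda q:(np.array(q)/5+[262,195]-.4)
q=eval(sys.argv[1])
for z in (95,97):
    w=cast("top",P(q),z); e=w[0]-w[1]; th1=np.arctan2(e[1],e[0])
    side=cast("top",P(eval(sys.argv[2])),z); s=[np.arctan2(-(side[i]-side[i+1])[0],(side[i]-side[i+1])[1]) for i in (0,2)]
    th=.155; h=np.array([-np.sin(th),np.cos(th)]); y=np.array([np.cos(th),np.sin(th)])
    C=w.mean(0)+64.5*h; T=np.array([504.1,59.8]); print(z,"L",np.linalg.norm(e),"th",th1,s,"C",C,"fwd,right",(T-C)@h,(T-C)@y)
E
python3 rem.py '[(263,198),(282,388)]' '[(100,216),(263,198),(119,405),(282,388)]'
python3 - <<'E'
from h import *
P=lambda q:(np.array(q)/5+[262,195]-.4)
s=cast("top",P([(266,47),(299,522)]),80); b=cast("top",P([(172,180),(206,458)]),77); r=cast("top",P([(263,198),(282,388)]),95)
d=(s[0]-s[1])/np.linalg.norm(s[0]-s[1]); n=np.array([-d[1],d[0]]); print("board rear past stand edge",(r-s[0])@n,"block near edge",b,(b-s[0])@n)
d=(b[0]-b[1])/np.linalg.norm(b[0]-b[1]); n=np.array([-d[1],d[0]]); print("blk ang",np.arctan2(d[1],d[0]),"rear behind block edge",(r-b[0])@n, "blk mid+30n",b.mean(0)+30*n,"mid board rear along", r.mean(0))
E
```

```text
95 L 98.57782073752195 th 0.128535916554354 [np.float64(0.14319607830797987), np.float64(0.13570499969217517)] C [507.26  50.61] fwd,right 9.568696593626843 -1.7064974836504287
97 L 98.4410646656963 th 0.12853591655435398 [np.float64(0.14319607830798048), np.float64(0.13570499969217403)] C [506.87  50.59] fwd,right 9.522808764880274 -1.316738773604076
board rear past stand edge [7.10302429 4.09391491] block near edge [[578.36800474  40.78990981]
 [434.20145209  18.04807883]] [53.2637658  44.73763992]
blk ang 0.15645766148290016 rear behind block edge [-45.09681903 -42.3447119 ] blk mid+30n [501.61012478  59.05255774] mid board rear along [517.22077193 -13.11727705]
```

Run:
```python
from h import *
a=cv2.imread("pics/t5.png"); g=cv2.GaussianBlur(a,(3,3),0).astype(float)
P=lambda q:(np.array(q)/5+[262,195]-.4)
y=np.array([np.cos(.155),np.sin(.155)])
for q,z,n in([(150,183.5),77,"blk+"],[(160,453),77,"blk-"],[(150,210.5),95,"brd+"],[(160,401),95,"brd-"],[(57,98),200,"bar+"],[(96,460),200,"bar-"]):
    print(n,cast("top",P(q),z)[0]@y)
# subpixel: vertical profiles at columns (gray + saturation) through block/board sides
gr=cv2.cvtColor(a,cv2.COLOR_BGR2GRAY); 
for c in (288,291,294): print(c,gr[226:242,c],gr[270:292,c])
# horizontal profiles around block near edge / board rear
for r in (235,280,283): print(r,gr[r,290:310])
for r in (240,250,260,268): print(r,gr[r,306:326])
```

```text
blk+ 577.2989268427156
blk- 437.2085534664735
brd+ 558.940087562169
brd- 460.77418493538886
bar+ 594.9998214447021
bar- 420.0182667790786
288 [128 124 121 127 102  67 111 136 136 133 135 123 120 122 120 127] [135 132 132 135 138 129  95  98 131 136 139 135 139 138 137 110  72  59
  57  54  58  64]
291 [125 123 121 121  86  86 124 133 134 136 133 127 121 120 125 119] [132 133 135 135 139 125  90 116 138 138 139 142 141 141 134  98  56  53
  49  59  63  60]
294 [127 121 124 102  74 106 129 129 130 129 118 115 118 123 124 110] [133 132 135 133 134 108  74 121 144 146 144 144 145 145 129  89  59  53
  46  54  62  61]
235 [137 136 132 133 129 127  95  64  62  63  63  95 110 108 107 113 117 115
 120 105]
280 [143 139 141 144 144 143 142 143 136 137 136 134  89  55  53  55  55  80
 104 106]
283 [140 141 144 145 145 145 140 137 132 128 131 124  99  72  66  63  62  78
 108 117]
240 [132 133 133 132 132 133 134 132 101  70  63 112 146 153 156 151 152 155
 152 150]
250 [142 141 140 139 140 138 140 139 142 134  92  65 122 151 156 152 157 155
 154 153]
260 [131 129 129 130 128 130 128 131 130 129 129  94  73 130 153 157 153 154
 157 155]
268 [134 133 134 132 136 134 135 134 133 133 131 130  88 103 145 155 158 159
 158 158]
```

Sub-pixel profile crossings are better than my hand-picked corners, so I'll use those.

Run:
```python
from h import *
np.set_printoptions(suppress=True,precision=3)
r=cast("top",[(314.1,240),(315.83,250),(316.86,260),(317.79,268)],95); b=cast("top",[(295.95,235),(301.87,280),(302.03,283)],77)
fr=np.polyfit(r[:,0],r[:,1],1); fb=np.polyfit(b[:,0],b[:,1],1); print(np.arctan(fr[0]),np.arctan(fb[0]))
d=np.polyval(fb,506)-np.polyval(fr,506) if 0 else None
n=np.array([-np.sin(.155),np.cos(.155)]); print("overhang behind", (b.mean(0)@n)-(r.mean(0)@n), r.mean(0),b.mean(0))
# sides of block/board at z
```

```text
0.15689719129466131 0.16290212816871244
overhang behind 44.337646028227915 [513.63  -13.362] [486.323  27.247]
```

The board (0.157 rad) and block (0.16 rad) are already parallel. What remains is about 9.3 mm forward and 2.4 mm toward tool −y. I'll return the tool along the way it came.

```bash
python3 -m pendant '{"grip":[0.2,0.2,0.2,0.2,0.2,0.2,0.2,0.2,0.2,0.2,0.2],"linear":[[15,20,0],[20,30,0],[20,30,0],[20,30,0],[20,30,0],[20,35,0],[10,0,20],[10,0,35],[10,0,35],[0,0,10],[0,0,0]],"angular":[[0,0,0],[0,0,0],[0,0,0],[0,0,0],[0,0,0],[0,0,0],[0,0,0],[0,0,0],[0,0,0],[0,0,0],[0,0,0]]}'; python3 st.py; python3 -m pendant '{"grip":[0.2,0.2,0.2,0.2,0.2,0.2,0.2,0.2,0.2,0.2],"linear":[[10,0,0],[25,0,0],[35,0,0],[38,0,0],[38,0,0],[25,0,0],[15,0,0],[6,0,0],[0,0,0],[0,0,0]],"angular":[[0,0,0],[0,0,0],[0,0,0],[0,0,0],[0,0,0],[0,0,0],[0,0,0],[0,0,0],[0,0,0],[0,0,0]]}'; python3 st.py; python3 -m pendant '{"grip":[0.2],"linear":[[0,0,0]],"angular":[[0,0,0]]}'
```

```text
t: 13.1
ee_pos: [547.7, -223.1, 83.9]
orientation: [-2.034, -2.386, 0.003]
ft_force: [-0.5, 0.2, -0.3]
width: 52.8
grasp_force: 0.0
[ 547.7 -223.1   83.9] th 0.159 tilt [-0.0059  0.0027]
t: 13.93
ee_pos: [520.7, -37.0, 88.0]
orientation: [2.04, 2.386, 0.002]
ft_force: [-0.3, -0.8, -0.1]
width: 52.6
grasp_force: 0.0
[520.7 -37.   88. ] th 0.1559 tilt [ 0.0028 -0.0004]
t: 14.02
ee_pos: [520.4, -37.6, 87.5]
orientation: [2.042, 2.385, 0.001]
ft_force: [-0.0, -0.7, -0.2]
width: 52.8
grasp_force: 0.0
```

```bash
python3 -m pendant '{"grip":[0.2,0.2,0.2,0.2,0.2,0.2,0.2,0.2,0.2,0.2,0.2,0.2],"linear":[[3,0.5,0],[3,0,0],[3,0,0],[2,0,0],[2,0,0],[1.5,-0.2,0],[1.5,-0.5,0],[1.5,-0.5,0],[1.5,-0.5,0],[1,-0.4,0],[0.5,-0.2,0],[0,0,0]],"angular":[[0,0,0],[0,0,0],[0,0,0],[0,0,0],[0,0,0],[0,0,0],[0,0,0],[0,0,0],[0,0,0],[0,0,0],[0,0,0],[0,0,0]]}'; python3 st.py; python3 -m pendant '{"grip":[0.2,0.2,0.2,0.2,0.2,0.2,0.2,0.2,0.2],"linear":[[-5,0,0],[-15,0,0],[-30,0,0],[-38,0,0],[-38,0,0],[-38,0,0],[-32,0,0],[-8,0,0],[0,0,0]],"angular":[[0,0,0],[0,0,0],[0,0,0],[0,0,0],[0,0,0],[0,0,0],[0,0,0],[0,0,0],[0,0,0]]}';python3 -m pendant '{"grip":[0.2,0.2,0.2,0.2,0.2,0.2,0.2,0.2,0.2,0.2],"linear":[[-10,0,-20],[-10,0,-35],[-10,0,-35],[-15,-20,-10],[-20,-30,0],[-20,-30,0],[-20,-30,0],[-20,-30,0],[-20,-35,0],[0,0,0]],"angular":[[0,0,0],[0,0,0],[0,0,0],[0,0,0],[0,0,0],[0,0,0],[0,0,0],[0,0,0],[0,0,0],[0,0,0]]}'
python3 - <<'E'
from h import *
a=ctrl.get_image("top")[:,:,::-1]; cv2.imwrite("pics/t6.png",a); b=ctrl.get_image("side")[:,:,::-1];cv2.imwrite("pics/s6.png",b)
A=cv2.resize(a[195:305,262:352],(450,550),interpolation=cv2.INTER_CUBIC);B=cv2.resize(b[215:325,260:330],(350,550),interpolation=cv2.INTER_CUBIC)
cv2.imwrite("pics/a6.png",np.hstack([A,B]))
gr=cv2.cvtColor(a,cv2.COLOR_BGR2GRAY)
for c in (286,289,292,295): print(c,gr[226:242,c],gr[268:292,c])
for r in (235,280,283): print(r,gr[r,290:310])
for r in (240,245,250,255,260,265,268): print(r,gr[r,300:326])
E
```

```text
t: 15.02
ee_pos: [514.4, -16.6, 86.7]
orientation: [-2.042, -2.387, -0.0]
ft_force: [-0.7, -0.1, 0.0]
width: 52.7
grasp_force: 0.0
[514.4 -16.6  86.7] th 0.1557 tilt [-0.0001  0.0001]
t: 15.77
ee_pos: [546.3, -220.8, 86.7]
orientation: [2.046, 2.383, 0.0]
ft_force: [0.3, 0.9, 0.7]
width: 52.9
grasp_force: 0.0
t: 16.6
ee_pos: [391.5, -389.9, 186.4]
orientation: [-2.044, -2.383, 0.002]
ft_force: [-0.2, 0.5, 0.9]
width: 52.8
grasp_force: 0.0
286 [127 124 125 127 108  76 110 135 135 135 136 136 121 117 121 123] [ 71  73 116 136 133 130 130 128 121  94  72 110 127 122 122 118 112 108
  83  66  71  71  66  59]
289 [129 127 123 127  97  73 117 137 136 136 138 137 130 117 121 123] [ 71 103 128 135 133 134 136 138 130  93 115 139 137 141 138 139 134 105
  64  55  57  55  57  61]
292 [129 125 126 105  75 102 127 132 134 133 134 125 116 119 121 128] [ 71 114 136 135 134 133 137 135 118  83 119 142 143 142 143 145 137  98
  56  56  47  54  66  61]
295 [127 124 122 101  69 108 130 128 128 130 129 120 117 122 122 125] [104 130 134 133 135 136 134 129  95 101 136 144 145 145 143 144 119  78
  56  5
[... 356 characters left out ...]

 146 154 155 155 154 154 152 150]
245 [134 133 132 134 132 132 132 134 135 136 135 131  90  62  57  65  60  82
 141 154 154 155 156 155 153 155]
250 [133 140 142 139 139 139 140 140 143 140 143 141 111  76  70  71  69  64
 121 151 156 158 155 154 155 153]
255 [115 124 126 127 127 128 130 133 135 134 131 131 129  87  67  72  73  69
 107 144 155 151 152 154 152 150]
260 [ 98 122 129 130 128 128 130 129 130 127 126 127 129 121  90  73  70  72
  74 135 153 156 155 152 155 157]
265 [113 122 129 133 132 132 132 134 132 134 133 134 133 133 100  64  61  61
  57 117 148 152 154 155 154 154]
268 [136 137 136 134 135 136 136 137 135 134 134 135 136 135 125  86  59  60
  61 102 146 158 157 156 158 159]
```

View pics/a6.png

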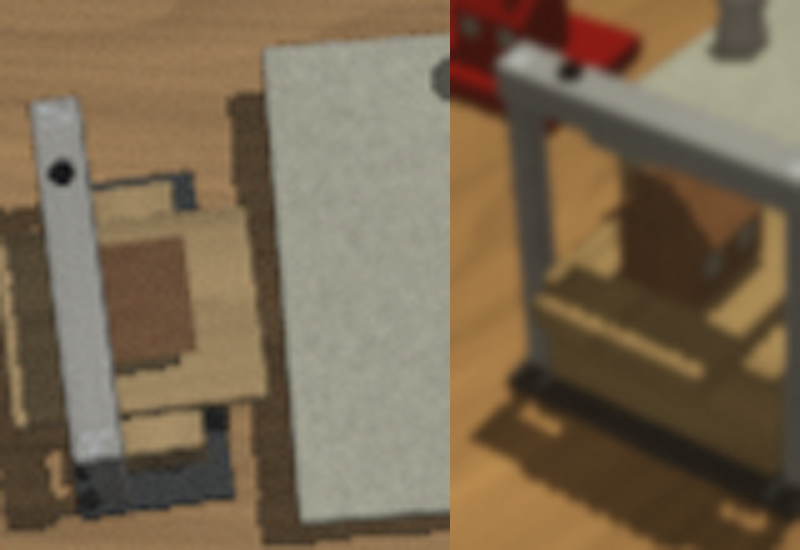

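The board now lies on the block with its front strip visible past the bar at (3–27, 240–425) and its rear edge clear of the stand edge. I'll measure overhang and lateral offset.

Run:
```python
from h import *
np.set_printoptions(suppress=True,precision=3)
r=cast("top",[(310.8,240),(311.83,245),(312.17,250),(312.71,255),(313.71,260),(314.08,265),(314.72,268)],95); b=cast("top",[(295.95,235),(301.87,280),(302.03,283)],77)
f=np.polyfit(r[:,0],r[:,1],1);fb=np.polyfit(b[:,0],b[:,1],1); print(np.arctan(f[0]),np.arctan(fb[0]))
n=np.array([-np.sin(.157),np.cos(.157)]);y=np.array([n[1],-n[0]])
print("rear overhang",b.mean(0)@n-r.mean(0)@n)
e=[cast("top",[(289,v)],z)[0]@y for v,z in((231.7,77),(285.15,77),(238.15,95),(276.7,95))]; print("lat blk,brd",e,(e[0]+e[1])/2,(e[2]+e[3])/2)
gr=cv2.cvtColor(cv2.imread("pics/t6.png"),cv2.COLOR_BGR2GRAY)
for v in (245,252,258,264,270): print(v,gr[v,256:278])
```

```text
0.16129322730793438 0.16290212816871244
rear overhang 36.05602983281744
lat blk,brd [np.float64(577.0169528881307), np.float64(438.75145404577296), np.float64(555.9410922273295), np.float64(457.3799738962202)] 507.8842034669518 506.6605330617748
245 [ 95  69  71  69  66 108 125  93  70  69  70  68  69  72  72 100 135 144
 144 143 146 147]
252 [ 67  68  67  70  68  78 127 119  85  75  73  73  77  73  75  74 111 141
 142 144 145 147]
258 [ 94  70  71  72  71  70 101 125 113  85  68  69  69  68  67  69  61 114
 139 145 145 147]
264 [ 91  66  64  65  66  69  61 111 132  95  75  69  72  70  70  73  69  76
 128 145 147 149]
270 [128  91  70  66  71  67  67  77 119 132  95  68  72  72  73  69  70  70
  96 135 145 148]
```

Run:
```python
from h import *
np.set_printoptions(suppress=True,precision=3)
r=cast("top",[(310.8,240),(311.83,245),(312.17,250),(312.71,255),(313.71,260),(314.08,265),(314.72,268)],95); b=cast("top",[(295.95,235),(301.87,280),(302.03,283)],77)
fr=cast("top",[(260.75,245),(261.4,252),(261.9,258),(262.7,264),(263.5,270)],95)
n=np.array([-np.sin(.157),np.cos(.157)])
print("front ang",np.arctan(np.polyfit(fr[:,0],fr[:,1],1)[0]),"len",(fr.mean(0)-r.mean(0))@n, "C.n",(fr.mean(0)+r.mean(0))@n/2,"block C.n",b.mean(0)@n+30)
g=cv2.cvtColor(cv2.imread("pics/t6.png"),cv2.COLOR_BGR2GRAY)
bar=[]
for v in (225,235,245,255,265,275): print(v,g[v,262:292])
```

```text
front ang 0.15743032788999747 len 128.53766209078833 C.n -20.91516997819895 block C.n -19.127971190775675
225 [132 133 133 132 132 133 116 122 142 143 144 145 144 147 143 142 128 123
 126 129 125 128 127 126 126 126 123 128 124 123]
235 [124 125 125 124 125 125 124  97 113 140 142 140 143 145 143 143 143 139
 115 123 129 129 132 135 135 138 137 136 132 135]
245 [125  93  70  69  70  68  69  72  72 100 135 144 144 143 146 147 144 144
 142 101  77  79  79  82  79  81  80  80  84  81]
255 [113 137 103  74  77  75  73  75  74  74  86 130 144 147 147 147 147 147
 145 147 111  85  85  85  87  88  85  83  84  84]
265 [ 62 106 126  93  70  70  67  72  68  67  72  69 121 142 146 147 150 149
 148 149 149 136  98  82  83  81  86  83  85  88]
275 [ 64  64 103 128  95  70  75  72  72  70  71  73  66 113 139 143 148 150
 148 146 146 149 143 118 128 139 136 138 138 137]
```

The board is 128.5 mm long in view and parallel to the block within 0.01 rad. It is about 1.2 mm off centre both along and across, which is within measurement error. It is flat, clear of the stand, and the arm is well away, so I'll hand in.

```bash
python3 -c "
from workcell import ctrl
print(ctrl.close_job())"
```

```text
the job is handed in; nothing more can be done
None
```

The job is handed in: I pushed the model by its board onto the drying block, where it lies flat and square, centred to about 1–2 mm and clear of the work stand, with the house and bystanders untouched as far as the pictures show.

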